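Check the pan's surface temperature

ROBOT

A 6-joint arm with a two-finger parallel gripper is mounted at the origin on the work surface. World frame = base frame: x ahead of the robot, y to its left, z up, the work surface at z = 0. Lengths are in m, angles in degrees, forces in N, time in s.
With the tool pointing down it reaches from about 0.35 to 0.85 m from the base axis. Payload 8.1 kg.
Tool frame: the origin (TCP) lies at the very end of the fingers, on their centre line; the grasp point (between the pads) lies 19 mm behind it; z points along the fingers, y is the line along which they close (so a half turn about z gives the same grasp; the last joint's range is limited). The gripper opens to 93 mm and grips with 3 to 60 N. Pads are 15 mm wide; open, the fingers measure 128 mm over their backs; the gripper's body (75 mm by 188 mm) begins 65 mm behind the grasp point.
Start: joints at [-69.351, 7.471, 85.268, -0, 87.261, -4.893], TCP at [0.259, -0.541, 0.219] pointing down, gripper open.
Joint ranges: [-169.43, 169.43], [-51.17, 129.36], [1.28, 143.12], [-76.62, 256.62], [0, 156.53], [-152.29, 152.29]. Speed limits (degrees/s): [136.94, 136.94, 159.86, 180, 180, 180].

INTERFACE

Orientations are given as a 3x3 rotation matrix whose columns are the frame's x, y, z axes.
In Python, from plant import env, eyes gives the robot as it stands.
- The arm moves only by the shell command python3 -m creep 'ROWS' [FORCE]. ROWS is JSON, a list of rows, each a list of 7 numbers: the turn, a rotation vector about the tool's x, y, z in units of 6 degrees (1.0 is 6 degrees), then the shift along the tool's x, y, z in units of 40 mm (1.0 is 40 mm), then the closure, from 0 (fully open) to 1 (shut). In form: [[wx, wy, wz, tx, ty, tz, claw], ...]. A call has 1 to 20 rows; each row is the pose to reach, as a shift and turn from the pose commanded when the call began, along the tool's axes at that moment; what a row does not reach only later rows make up. A row lasts 1/10 s, in which the tool goes at most 50 mm and 8.59 degrees, less where a joint would pass 70% of its speed; a pose out of reach is approached as far as the arm can. A call with a gripper value outside its range is refused whole. The fingers move at their own pace and stop on an object; FORCE is the grip in N (left out, the last holds). Time passes only in rows, so rows that repeat a pose let the fingers close. It gives the time, the measured TCP pose, the force, the opening and the grip force at its end, in the units of the state.
- env.observe(): the state, without advancing time (a new reading comes with each control period).
- eyes.get_image(name): name is "scene" or "top" or "wrist"; returns (picture, depth): 420x560x3 uint8, red, green, blue; 420x560 float32, m along the optical axis (not along the pixel's ray), 0 where there is no reading.
- eyes.get_calibration(name): a dict with "fx", "fy", "cx", "cy" (pixels), "cam_to_world" (4x4, takes a point from camera to world coordinates). Camera axes: x right, y down, z forward; pixel columns grow to the right and rows downward; lengths in m; the calibration is good to about 2 mm. The wrist camera is an equidistant fisheye: a pixel r from the principal point sees the ray r / f radians off the axis. A picture is of the moment at which its call begins: read the wrist's pose just before it. get_calibration takes no time and is no camera call; for the wrist camera it gives the pose at the moment of the call.
- env.sign_off(): hands the job in; it is judged then, once.
The state is a dict: "clock": time; "joint_positions": joint angles; "dq": joint speeds; "effort": joint torques, N m; "tool_pos": TCP position; "tool_rot": TCP orientation; "force": force on the tool from outside, world axes, zero at the start; "wrist_torque": the same for the moment, N m; "width": opening from 0.0 (shut) to 1.0 (fully open); "grip_force": force on a finger pad.
Only numpy, scipy, OpenCV 4.12 (cv2) and the standard library are available. Lean on these libraries where they do the work, as an engineer would, in place of code of your own. Each camera call takes 0.05 s, during which the arm holds its last target. There are 200 camera calls.

TASK

Check the temperature of the covered pan on the induction hob: lift its lid off and lay it flat, handle up, in the middle of the wooden board without dropping it, then draw the surface thermometer up out of its stand and set its sprung foot down inside the small engraved ring in the middle of the pan's floor. Finish while still holding the thermometer there, upright and still, pressed down only lightly so that the sprung foot is pushed in about half-way. Leave the pan where it is on the hob and the shaker, oil bottle and ramekin alone.

Things in the scene. Friction and masses are not known exactly. Their poses are not given: they have to be found in the camera images.
- hob: single-zone countertop induction hob, steel body with a black glass top, 370 (its x) x 280 (its y) x 70 mm high, control strip with a 16 mm high knob along its -x edge; fixed. Origin: centre of its underside. The pan stands on its glass.
- pan: round stainless pan, 1.6 kg, loose on the hob; 200 mm outside diameter, 70 mm high, wall 4 mm, floor 6 mm thick; two loop handles reach 135 mm from the centre along its +y and -y, 54 mm above its underside. Origin: centre of its underside, z up. At the start the lid covers it.
- pan_mark (a point): the marked spot: centre of the engraved ring (a thin dark ring, 32 mm inside diameter, with a dot at its centre) in the middle of the pan's floor, on the floor's upper face, 6 mm above the pan's underside and 64 mm below its rim; z is up.
- lid_handle (a point): centre of the straight grip of the lid's strap handle: a round steel bar, 12 mm thick, 88 mm long, along this frame's y (grasp from above, closing along x), on the lid's axis, 62 mm above the lid's underside and 36 mm above the top of its low dome; z is the lid's upward axis.
- lid_base (a point): centre of the lid's underside, 62 mm below lid_handle; the lid stands on this face when laid down. Loose round stainless lid, about 0.4 kg, 208 mm over its rim; its inner lip (180 mm across, 8 mm deep) drops loosely inside the pan, the rim rests on the pan's rim.
- board_top (a point): centre of the top face of the wooden board, 220 x 220 x 18 mm, flat on the worktop beside the hob (left or right); fixed; the lid belongs on its middle.
- stand: thermometer stand on the other side of the hob: a 90 x 90 x 10 mm steel base with an upright square tube, 40 mm outside, 22 mm bore, its open top 115 mm above the worktop; fixed. Origin: centre of its underside.
- housing (a point): centre of the thermometer's housing, a black upright box 26 (its x) x 20 (its y) x 90 mm (its z), display on its -x face; grasp it here from above. Its collar (36 x 30 mm, 6 mm thick) rests on the stand's tube, collar underside 51 mm below this point; below it a thin stem hangs freely in the bore. z points up, away from the foot. 0.12 kg in all.
- foot_face (a point): centre of the flat underside of the thermometer's sprung foot, a copper disc 16 mm across at the bottom end of the stem, on the thermometer's axis, 151 mm below housing when not pressed. At the start it hangs inside the stand's tube, 15 mm above the worktop.
- foot (a joint): how far the sprung foot is pushed in towards the housing: 0 free, 0.010 m at its stop. The spring starts to give at about 1 N and takes 0.35 N more for each mm: about 2.8 N half-way in, 4.5 N just short of the stop.
- shaker_mid (a point): bystander: steel spice shaker, 66 mm across, 98 mm tall; point half-way up.
- oil_mid (a point): bystander: green glass oil bottle, 60 mm across, 190 mm tall; point half-way up.
- ramekin_mid (a point): bystander: white ceramic ramekin, 84 mm across, 45 mm tall; point half-way up.

How it is judged:
By the outcome, as a careful person would: the job done as asked, in the order asked, and still so for the second after the job is handed in, while the arm keeps its last pose, push and grip.
It also fails if it takes over 64 s, if anything falls off the work surface, if the arm or the gripper's body presses on something with over 40 N, if the wrist force passes 120 N, or if a joint passes its speed limit or range.

## Working session

There is one attempt and no reset: what is moved stays moved. The work goes in short steps, Python scripts to look and compute and a shell command to move; the robot and the scene stay as the last step left them, time stands still between calls to the robot, and variables do not carry over. Pictures are saved under pics/ and viewed, at most 10 in all, crops included, and the job is handed in when it is done.

```bash
mkdir -p pics; ls; cat > h.py <<'E'
import numpy as np,cv2
from plant import env,eyes
def grab(n,f):
    c=eyes.get_calibration(n); im,d=eyes.get_image(n)
    cv2.imwrite('pics/'+f+'.png',im[:,:,::-1]); np.savez('pics/'+f+'.npz',d=d,im=im,n=n,**{k:np.array(v) for k,v in c.items()})
def load(f): return np.load('pics/'+f+'.npz')
def cloud(z):
    d=z['d'];v,u=np.mgrid[:d.shape[0],:d.shape[1]]
    x=(u-z['cx'])/z['fx'];y=(v-z['cy'])/z['fy']
    if str(z['n'])=='wrist':
        r=np.hypot(x,y)+1e-9;k=np.tan(r)/r;x,y=x*k,y*k
    p=np.stack([x*d,y*d,d,np.ones_like(d)],-1)@z['cam_to_world'].T
    p=p[...,:3];p[d==0]=np.nan
    return p
E
python3 - <<'E'
from h import *
s=env.observe();print(s)
grab('top','t0');grab('scene','s0')
import cv2,numpy as np
a=cv2.imread('pics/t0.png');b=cv2.imread('pics/s0.png')
for n in('t0','s0'):
    z=load(n);print(n,z['cam_to_world'].round(3).tolist(),z['fx'])
E
```

```text
pics
{'clock': 0.0, 'joint_positions': array([-6.93503989e+01,  7.51617156e+00,  8.53297501e+01, -5.14856626e-04,
        8.72619374e+01, -4.89314521e+00]), 'dq': array([ 0.01889254,  0.02475376,  0.0888182 ,  0.00566887, -0.02008424,
        0.0264095 ]), 'effort': array([-1.12162284e-03, -5.59844005e+01, -4.91759562e+01,  7.67585356e-02,
        3.52681708e-02, -9.48330421e-05]), 'tool_pos': array([ 0.25852137, -0.54080516,  0.21757186]), 'tool_rot': array([[ 9.02263706e-01,  4.31184128e-01, -6.72264261e-04],
       [ 4.31184625e-01, -9.02262006e-01,  1.75838765e-03],
       [ 1.51630345e-04, -1.87639937e-03, -9.99998228e-01]]), 'force': array([ 0.03918076, -0.14924794,  0.39928836]), 'wrist_torque': array([-0.00143174,  0.00995309,  0.08005215]), 'grip_force': 0.0, 'width': 1.002220932555024}
t0 [[-0.01, -0.985, 0.17, 0.436], [-1.0, 0.011, 0.002, -0.005], [-0.004, -0.17, -0.985, 1.256], [0.0, 0.0, 0.0, 1.0]] 436.4269212689694
s0 [[-0.28, 0.576, -0.768, 1.425], [0.96, 0.152, -0.235, 0.251], [-0.018, -0.803, -0.596, 0.747], [0.0, 0.0, 0.0, 1.0]] 422.8504463167484
```

View pics/t0.png

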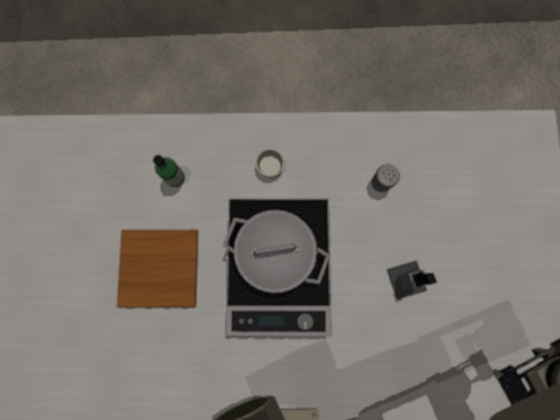

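View pics/s0.png

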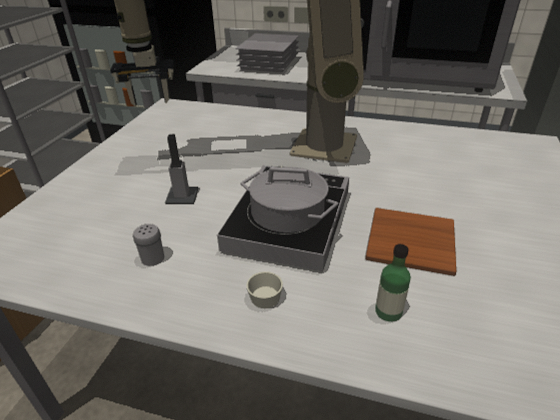

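The top view shows the lid at pixel (275,251) with its handle bar running (255,252)–(296,246). The board centre is at (158,268) on the left (+y). The stand is near (407,280) with the housing at (424,279), on the right. The scene view agrees: shaker (149,245), oil (393,290), ramekin (265,290).

```bash
python3 - <<'E'
from h import *
for n in('t0','s0'):
    z=load(n);p=cloud(z);im=z['im'].astype(int)
    X,Y,Z=p[...,0],p[...,1],p[...,2]
    def blob(m,l):
        q=p[m]
        if len(q)<5: print(n,l,len(q));return
        r=cv2.minAreaRect((q[:,:2]*1000).astype(np.float32))
        print(n,l,len(q),'med',np.median(q,0).round(4),'rect',np.round(r[0],1),np.round(r[1],1),round(r[2],1),'zmax',q[:,2].max().round(3))
    R=im[...,0]-im[...,2]
    blob((R>40)&(abs(Z-.018)<.008)&(Y>.1)&(Y<.5)&(X>.2),'board')
    near=(abs(Y)<.2)&(X>.3)&(X<.65)
    blob(near&(Z>.188),'handle')
    blob(near&(Z>.13)&(Z<.18),'lid')
    blob((Y<-.2)&(Y>-.45)&(X>.3)&(X<.5)&(Z>.13)&(Z<.3),'housing')
    blob((Y<-.2)&(Y>-.45)&(X>.3)&(X<.5)&(Z>.205)&(Z<.3),'housing top')
    blob((Y<-.2)&(Y>-.45)&(X>.3)&(X<.5)&(Z>.006)&(Z<.018),'base')
    for l,c in(('shaker',(.62,-.25)),('oil',(.6,.25)),('ram',(.65,.02))):
        blob((np.hypot(X-c[0],Y-c[1])<.12)&(Z>.025),l)
E
```

```text
t0 board 5876 med [0.4864 0.3353 0.0186] rect [487.2 336.1] [217.2 215.8] 89.4 zmax 0.026
t0 handle 200 med [0.5243 0.0045 0.1994] rect [524.5   4.4] [12.  99.1] 8.2 zmax 0.204
t0 lid 5048 med [0.5199 0.0043 0.1509] rect [525.5   1.2] [206.4 256.9] 12.7 zmax 0.18
t0 housing 219 med [ 0.4487 -0.3595  0.198 ] rect [ 449.2 -365.4] [26.5 21.3] 22.0 zmax 0.216
t0 housing top 100 med [ 0.4487 -0.3655  0.2105] rect [ 448.7 -365.4] [25.6 21.2] 24.4 zmax 0.216
t0 base 720 med [ 0.4424 -0.3495  0.0104] rect [ 400.  -325.7] [198.8 247.8] 0.1 zmax 0.018
t0 shaker 440 med [ 0.7052 -0.2836  0.0726] rect [ 668.4 -211. ] [ 86.3 235.2] 38.2 zmax 0.102
t0 oil 16 med [0.5963 0.1319 0.0642] rect [541.8 231.3] [109.4 224. ] 11.1 zmax 0.068
t0 ram 3574 med [0.6081 0.0197 0.1415] rect [639.4  19.8] [222.7 223.8] 44.5 zmax 0.163
s0 board 4127 med [0.5001 0.3444 0.0187] rect [489.6 335. ] [218.7 220.9] 89.7 zmax 0.024
s0 handle 188 med [0.5265 0.0027 0.1974] rect [525.9   2.2] [12.2 98. ] 6.6 zmax 0.202
s0 lid 2734 med [0.556  0.0104 0.1505] rect [522.8  10.8] [205.9 224.5] 15.4 zmax 0.18
s0 housing 228 med [ 0.4575 -0.3638  0.176 ] rect [ 450.7 -367.8] [28.5 20.4] 19.2 zmax 0.212
s0 housing top 39 med [ 0.4534 -0.3659  0.2097] rect [ 451.6 -367.2] [25.9 19.8] 22.5 zmax 0.212
s0 base 335 med [ 0.4659 -0.3531  0.0104] rect [ 449.2 -370.7] [92.2 94.5] 15.0 zmax 0.018
s0 shaker 300 med [ 0.7096 -0.2798  0.0709] rect [ 671.7 -209.7] [ 84.8 233.2] 37.2 zmax 0.098
s0 oil 28 med [0.5998 0.1313 0.048 ] rect [598.9 131.4] [ 1.6 33.4] 88.8 zmax 0.068
s0 ram 5957 med [0.6223 0.022  0.072 ] rect [639.7  16.2] [218.4 229. ] 47.7 zmax 0.199
```

```bash
cat >> h.py <<'E'
def go(x,y,z,yaw):
    "rows for TCP target, tool down, tool y heading yaw (deg)"
    from scipy.spatial.transform import Rotation as Ro
    s=env.observe();R=np.array(s['tool_rot']);a=np.radians(yaw)
    T=np.array([[-np.sin(a)*-1,np.cos(a),0],[-np.cos(a),np.sin(a),0],[0,0,-1]])
    w=Ro.from_matrix(R.T@T).as_rotvec(degrees=True)/6
    print('turn',w.round(2),'shift',(R.T@(np.array([x,y,z])-s['tool_pos'])/.04).round(3),'t',s['clock'])
E
python3 - <<'E'
from h import *
go(.525,.0035,.29,7.5)
E
```

```text
Traceback (most recent call last):
  File "h.py", line 20, in go
    w=Ro.from_matrix(R.T@T).as_rotvec(degrees=True)/6
      ~~~~~~~~~~~~~~^^^^^^^
  File "scipy/spatial/transform/_rotation.pyx", line 1143, in scipy.spatial.transform._rotation.Rotation.from_matrix
ValueError: Non-positive determinant (left-handed or null coordinate frame) in rotation matrix 0: [[-3.09704914e-01  9.50832717e-01 -1.06191125e-04]
 [ 9.50831335e-01  3.09704651e-01  1.67365747e-03]
 [-1.62425616e-03 -4.17370092e-04  9.99998594e-01]].
```

```bash
sed -i 's/T=np.array.*/T=np.array([[-np.sin(a),np.cos(a),0],[np.cos(a),np.sin(a),0],[0,0,-1]])/' h.py
python3 - <<'E'
from h import *
go(.525,.0035,.29,7.5)
E
```

```text
turn [-1.000e-02 -1.000e-02 -1.199e+01] shift [11.879 -9.41  -1.79 ] t 0.1
```

```bash
python3 -m creep '[[0,0,0,0,0,-1.8,0],[0,0,0,0,0,-1.8,0],[0,0,-12,11.88,-9.41,-1.8,0],[0,0,-12,11.88,-9.41,-1.8,0],[0,0,-12,11.88,-9.41,-1.8,0],[0,0,-12,11.88,-9.41,-1.8,0],[0,0,-12,11.88,-9.41,-1.8,0],[0,0,-12,11.88,-9.41,-1.8,0],[0,0,-12,11.88,-9.41,-1.8,0],[0,0,-12,11.88,-9.41,-1.8,0],[0,0,-12,11.88,-9.41,-1.8,0],[0,0,-12,11.88,-9.41,-1.8,0],[0,0,-12,11.88,-9.41,-1.8,0],[0,0,-12,11.88,-9.41,-1.8,0],[0,0,-12,11.88,-9.41,-1.8,0],[0,0,-12,11.88,-9.41,-1.8,0],[0,0,-12,11.88,-9.41,-1.8,0],[0,0,-12,11.88,-9.41,-1.8,0]]'
python3 - <<'E'
from h import *
grab('wrist','w1');z=load('w1');p=cloud(z)
X,Y,Z=p[...,0],p[...,1],p[...,2]
m=(Z>.186)&(Z<.21)&(abs(X-.525)<.06)&(abs(Y)<.08);q=p[m]
print(len(q),np.median(q,0),cv2.minAreaRect((q[:,:2]*1000).astype(np.float32)))
m=(Z>.134)&(Z<.146)&(np.hypot(X-.525,Y)<.115)&(np.hypot(X-.525,Y)>.085);q=p[m]
print(len(q),cv2.minEnclosingCircle((q[:,:2]*1000).astype(np.float32)))
go(.525,.0035,.175,7.5)
E
```

```text
clock: 1.9
tool_pos: [0.5248, 0.0017, 0.2906]
tool_rot: [[-0.129, 0.992, -0.0], [0.992, 0.129, -0.0], [-0.0, -0.0, -1.0]]
force: [-0.0, 0.2, 0.2]
width: 0.998
grip_force: 0.0
1670 [0.52248197 0.00661681 0.19934888] ((522.8815307617188, 3.3016510009765625), (12.038372039794922, 100.58766174316406), 8.095706939697266)
6443 ((523.369873046875, 2.7205684185028076), 104.53296661376953)
turn [ 0.    0.   -0.01] shift [0.045 0.009 2.893] t 1.95
```

View pics/w1.png

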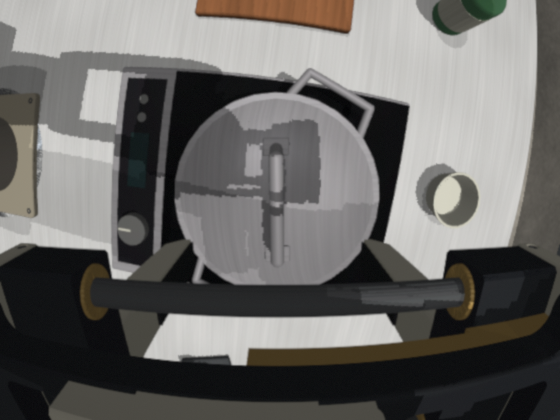

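The wrist view shows the handle bar centred between the fingers, ends at about (277,150) and (277,262). I'll descend and grip.

```bash
python3 -m creep '[[0,0,-0.08,0.04,-0.045,1,0],[0,0,-0.08,0.04,-0.045,2,0],[0,0,-0.08,0.04,-0.045,2.5,0],[0,0,-0.08,0.04,-0.045,2.8,0],[0,0,-0.08,0.04,-0.045,2.89,0],[0,0,-0.08,0.04,-0.045,2.89,0],[0,0,-0.08,0.04,-0.045,2.89,1],[0,0,-0.08,0.04,-0.045,2.89,1],[0,0,-0.08,0.04,-0.045,2.89,1],[0,0,-0.08,0.04,-0.045,2.89,1],[0,0,-0.08,0.04,-0.045,2.89,1],[0,0,-0.08,0.04,-0.045,2.89,1],[0,0,-0.08,0.04,-0.045,2.89,1],[0,0,-0.08,0.04,-0.045,2.89,1],[0,0,-0.08,0.04,-0.045,2.89,1]]' 45
```

```text
clock: 3.45
tool_pos: [0.5232, 0.0045, 0.175]
tool_rot: [[-0.14, 0.99, -0.0], [0.99, 0.14, 0.0], [0.0, -0.0, -1.0]]
force: [0.6, -0.4, -0.2]
width: 0.274
grip_force: 0.0
```

```bash
python3 -m creep '[[0,0,0,0,0,0,1],[0,0,0,0,0,0,1],[0,0,0,0,0,0,1],[0,0,0,0,0,0,1],[0,0,0,0,0,0,1],[0,0,0,0,0,-0.05,1],[0,0,0,0,0,-0.15,1],[0,0,0,0,0,-0.3,1],[0,0,0,0,0,-0.5,1],[0,0,0,0,0,-0.8,1]]'
```

```text
clock: 4.45
tool_pos: [0.5228, 0.0046, 0.2073]
tool_rot: [[-0.14, 0.99, -0.001], [0.99, 0.14, 0.0], [0.0, -0.001, -1.0]]
force: [0.8, 0.3, -4.6]
width: 0.115
grip_force: 45.0
```

```bash
python3 - <<'E'
from h import *
go(.4882,.337,.24,8)
z=load('t0');p=cloud(z);im=z['im'].astype(int)
m=(p[...,2]>.03)&(p[...,1]>.2)&(p[...,1]<.5);print(p[m].min(0),p[m].max(0))
E
```

```text
turn [-0.01 -0.    0.  ] shift [ 8.351  0.303 -0.815] t 4.45
[0.72247561 0.26704123 0.03005115] [0.78277171 0.32683275 0.19443523]
```

```bash
python3 -m creep '[[0,0,0,0,0,-0.4,1],[0,0,0,0.1,0,-0.8,1],[0,0,0,0.4,0,-0.85,1],[0,0,0,0.9,0,-0.85,1],[0,0,0,1.6,0.1,-0.85,1],[0,0,0,2.4,0.1,-0.85,1],[0,0,0,3.2,0.15,-0.85,1],[0,0,0,4.0,0.2,-0.85,1],[0,0,0,4.8,0.2,-0.85,1],[0,0,0,5.6,0.2,-0.85,1],[0,0,0,6.4,0.25,-0.85,1],[0,0,0,7.1,0.3,-0.85,1],[0,0,0,7.7,0.3,-0.85,1],[0,0,0,8.1,0.3,-0.85,1],[0,0,0,8.3,0.3,-0.85,1],[0,0,0,8.35,0.3,-0.85,1],[0,0,0,8.35,0.3,-0.85,1]]'
python3 - <<'E'
from h import *
go(.4882,.337,.066,8)
grab('top','t2');z=load('t2');p=cloud(z);X,Y,Z=p[...,0],p[...,1],p[...,2]
m=(Z>.2)&(Z<.23)&(np.hypot(X-.488,Y-.336)<.13);q=p[m];print(len(q),cv2.minEnclosingCircle((q[:,:2]*1000).astype(np.float32)))
grab('wrist','w2');z=load('w2');p=cloud(z);X,Y,Z=p[...,0],p[...,1],p[...,2]
m=(Z>.185)&(Z<.215)&(np.hypot(X-.488,Y-.336)<.13)&(np.hypot(X-.488,Y-.336)>.07);q=p[m];print(len(q),np.median(q,0),cv2.minEnclosingCircle((q[:,:2]*1000).astype(np.float32)))
A=np.c_[q[:,:2],np.ones(len(q))];print('tilt',np.linalg.lstsq(A,q[:,2],rcond=None)[0])
E
```

```text
clock: 6.15
tool_pos: [0.4885, 0.3365, 0.241]
tool_rot: [[-0.139, 0.99, -0.0], [0.99, 0.139, -0.0], [-0.0, -0.0, -1.0]]
force: [-1.1, 0.1, -4.5]
width: 0.117
grip_force: 45.0
turn [-0.  0.  0.] shift [ 0.016 -0.005  4.374] t 6.15
3371 ((490.0823974609375, 335.2801208496094), 104.0979995727539)
14926 [0.47485487 0.40226571 0.21087114] ((488.16204833984375, 334.0390625), 104.58180236816406)
tilt [ 0.0016456  -0.00447952  0.21222444]
```

View pics/w2.png

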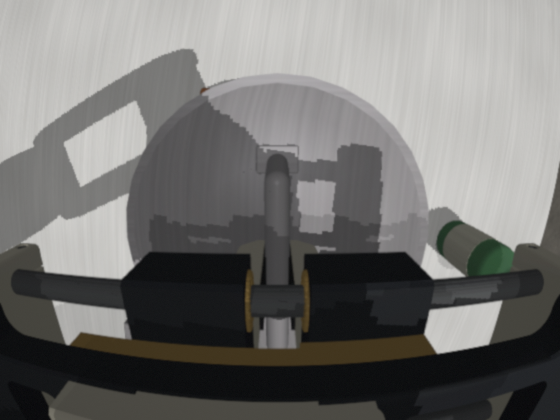

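The lid is level in the grip, its disc centred at about (278,215) in the view, and within 1–2 mm of the board's centre. I'll lower it.

```bash
python3 -m creep '[[0,0,0,0,0,0.3,1],[0,0,0,0,0,0.9,1],[0,0,0,0,0,1.6,1],[0,0,0,0,0,2.3,1],[0,0,0,0,0,2.9,1],[0,0,0,0,0,3.4,1],[0,0,0,0,0,3.8,1],[0,0,0,0,0,4.1,1],[0,0,0,0,0,4.25,1],[0,0,0,0,0,4.35,1],[0,0,0,0,0,4.4,1],[0,0,0,0,0,4.42,1],[0,0,0,0,0,4.44,1],[0,0,0,0,0,4.46,1],[0,0,0,0,0,4.46,1]]'
```

```text
clock: 7.75
tool_pos: [0.4886, 0.337, 0.0629]
tool_rot: [[-0.14, 0.99, 0.0], [0.99, 0.14, 0.0], [0.0, 0.0, -1.0]]
force: [-0.5, -0.8, -4.1]
width: 0.118
grip_force: 45.0
```

```bash
python3 -m creep '[[0,0,0,0,0,0.01,1],[0,0,0,0,0,0.02,1],[0,0,0,0,0,0.03,1],[0,0,0,0,0,0.04,1],[0,0,0,0,0,0.05,1],[0,0,0,0,0,0.05,1]]'
```

```text
clock: 8.35
tool_pos: [0.4886, 0.337, 0.061]
tool_rot: [[-0.14, 0.99, 0.0], [0.99, 0.14, 0.0], [0.0, 0.0, -1.0]]
force: [-1.9, -1.0, 0.4]
width: 0.117
grip_force: 45.0
```

The force has gone from −4 to 0.4 N, so the board is carrying the lid. I'll release it and rise.

```bash
python3 -m creep '[[0,0,0,0,0,0,0.85],[0,0,0,0,0,0,0.7],[0,0,0,0,0,0,0.5],[0,0,0,0,0,0,0.4],[0,0,0,0,0,0,0.3],[0,0,0,0,0,0,0.3],[0,0,0,0,0,0,0.3],[0,0,0,0,0,-0.5,0.3],[0,0,0,0,0,-1.2,0.3],[0,0,0,0,0,-2.2,0.3],[0,0,0,0,0,-3.4,0.3],[0,0,0,0,0,-4.6,0.3],[0,0,0,0,0,-5.8,0.3],[0,0,0,0,0,-6.5,0.3],[0,0,0,0,0,-6.5,0.3]]'
python3 - <<'E'
from h import *
grab('wrist','w3');z=load('w3');p=cloud(z);X,Y,Z=p[...,0],p[...,1],p[...,2]
m=(Z>.024)&(Z<.05)&(np.hypot(X-.488,Y-.336)<.13)&(np.hypot(X-.488,Y-.336)>.07);q=p[m];print(len(q),np.median(q,0),cv2.minEnclosingCircle((q[:,:2]*1000).astype(np.float32)))
# housing: z=.166, yaw ~21
for yaw in(21,-69): go(.4505,-.3665,.30,yaw)
E
```

```text
clock: 9.85
tool_pos: [0.4903, 0.338, 0.3273]
tool_rot: [[-0.14, 0.99, 0.009], [0.99, 0.14, 0.005], [0.004, 0.009, -1.0]]
force: [0.2, 0.2, -0.1]
width: 0.702
grip_force: 0.0
8046 [0.4863918  0.34420056 0.03277757] ((487.8916015625, 335.446533203125), 104.20997619628906)
turn [ 0.05 -0.01 -2.16] shift [-17.294  -3.427   0.541] t 9.9
turn [ 0.03 -0.05 12.84] shift [-17.294  -3.427   0.541] t 9.9
```

View pics/w3.png

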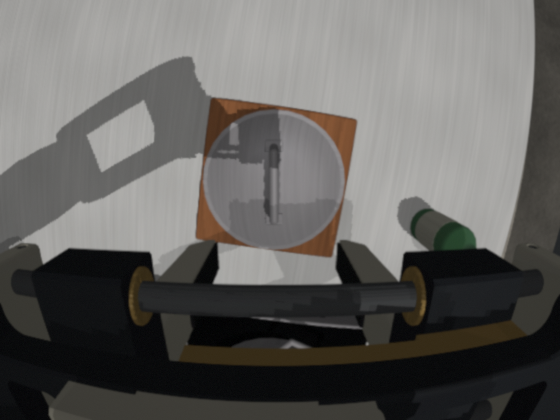

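The lid lies centred on the board at about (273,180), handle up. Next is the thermometer.

```bash
python3 -m creep '[[0,0,0.5,-0.5,-0.1,0.1,0.3],[0,0,12.84,-17.28,-3.38,0.5,0.3],[0,0,12.84,-17.28,-3.38,0.5,0.3],[0,0,12.84,-17.28,-3.38,0.5,0.3],[0,0,12.84,-17.28,-3.38,0.5,0.3],[0,0,12.84,-17.28,-3.38,0.5,0.3],[0,0,12.84,-17.28,-3.38,0.5,0.3],[0,0,12.84,-17.28,-3.38,0.5,0.3],[0,0,12.84,-17.28,-3.38,0.5,0.3],[0,0,12.84,-17.28,-3.38,0.5,0.3],[0,0,12.84,-17.28,-3.38,0.5,0.3],[0,0,12.84,-17.28,-3.38,0.5,0.3],[0,0,12.84,-17.28,-3.38,0.5,0.3],[0,0,12.84,-17.28,-3.38,0.5,0.3],[0,0,12.84,-17.28,-3.38,0.5,0.3],[0,0,12.84,-17.28,-3.38,0.5,0.3],[0,0,12.84,-17.28,-3.38,0.5,0.3],[0,0,12.84,-17.28,-3.38,0.5,0.3],[0,0,12.84,-17.28,-3.38,0.5,0.3],[0,0,12.84,-17.28,-3.38,0.5,0.3]]'
python3 - <<'E'
from h import *
grab('wrist','w4');z=load('w4');p=cloud(z);X,Y,Z=p[...,0],p[...,1],p[...,2]
n=(np.hypot(X-.45,Y+.366)<.05)
for a,b in((.2,.225),(.14,.225)):
    q=p[n&(Z>a)&(Z<b)];print(len(q),np.median(q,0),cv2.minAreaRect((q[:,:2]*1000).astype(np.float32)))
grab('top','t4');z=load('t4');p=cloud(z);X,Y,Z=p[...,0],p[...,1],p[...,2]
im=z['im']
m=(abs(Z-.076)<.006)&(np.hypot(X-.523,Y-.003)<.06);print('floor',m.sum())
C=z['cam_to_world'];q=np.linalg.inv(C)@[.523,.003,.076,1];u=q[0]/q[2]*z['fx']+z['cx'];v=q[1]/q[2]*z['fy']+z['cy'];print(u,v)
u,v=int(u),int(v);c=im[v-45:v+45,u-45:u+45,::-1];cv2.imwrite('pics/c4.png',cv2.resize(c,None,fx=6,fy=6,interpolation=cv2.INTER_CUBIC))
go(.4505,-.3665,.147,-69)
E
```

```text
clock: 11.9
tool_pos: [0.4514, -0.3654, 0.3009]
tool_rot: [[0.933, 0.359, 0.0], [0.359, -0.933, -0.0], [0.0, 0.0, -1.0]]
force: [-0.3, 0.2, 0.7]
width: 0.699
grip_force: 0.0
766 [ 0.44993715 -0.3669776   0.21108119] ((448.85125732421875, -367.45550537109375), (25.613039016723633, 19.165172576904297), 20.88840103149414)
1011 [ 0.45389697 -0.36603591  0.21064343] ((448.79547119140625, -367.28594970703125), (25.462379455566406, 19.892581939697266), 20.04913902282715)
floor 1522
275.0274164120838 252.36888912071797
turn [ 0.   -0.    0.01] shift [-0.028  0.009  3.849] t 12.0
```

View pics/w4.png

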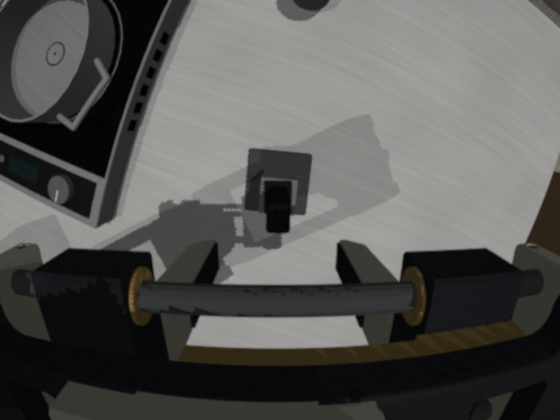

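View pics/c4.png

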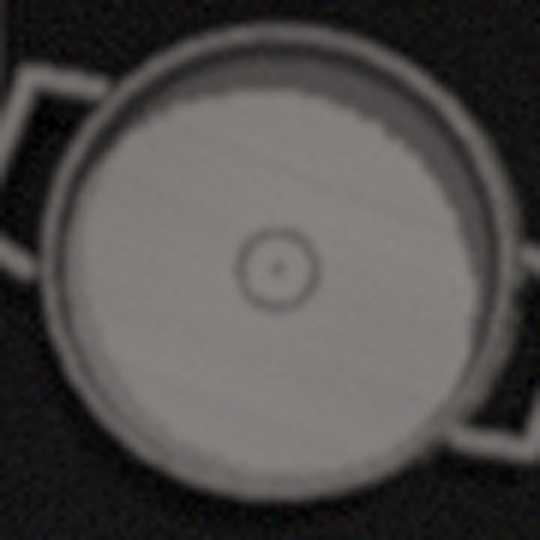

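The wrist view shows the housing at (278,205), between the fingers, and the pan's mark at (55,54). The crop shows the ring with its dot at (278,268).

```bash
python3 - <<'E'
from h import *
go(.4498,-.367,.147,-69.5)
for n,u,v in(('t4',275.83,251.2),('w4',55,54)):
    z=load(n);x=(u-z['cx'])/z['fx'];y=(v-z['cy'])/z['fy']
    if n[0]=='w': r=np.hypot(x,y);k=np.tan(r)/r;x*=k;y*=k
    C=z['cam_to_world'];d=C[:3,:3]@[x,y,1];o=C[:3,3];print(n,o+d*(.076-o[2])/d[2])
E
python3 -m creep '[[0,0,0.08,-0.05,0.02,0.6,0.3],[0,0,0.08,-0.05,0.02,1.5,0.3],[0,0,0.08,-0.05,0.02,2.4,0.3],[0,0,0.08,-0.05,0.02,3.1,0.3],[0,0,0.08,-0.05,0.02,3.6,0.3],[0,0,0.08,-0.05,0.02,3.85,0.3],[0,0,0.08,-0.05,0.02,3.85,0.3],[0,0,0.08,-0.05,0.02,3.85,0.6],[0,0,0.08,-0.05,0.02,3.85,1],[0,0,0.08,-0.05,0.02,3.85,1],[0,0,0.08,-0.05,0.02,3.85,1],[0,0,0.08,-0.05,0.02,3.85,1],[0,0,0.08,-0.05,0.02,3.85,1],[0,0,0.08,-0.05,0.02,3.85,1],[0,0,0.08,-0.05,0.02,3.85,1],[0,0,0.08,-0.05,0.02,3.85,1],[0,0,0.08,-0.05,0.02,3.85,1]]' 25
```

```text
turn [ 0.   -0.    0.09] shift [-0.049  0.014  3.849] t 12.0
t4 [0.52612564 0.0008034  0.076     ]
w4 [ 5.24523280e-01 -2.72249812e-04  7.60000000e-02]
clock: 13.7
tool_pos: [0.4495, -0.3678, 0.1467]
tool_rot: [[0.937, 0.35, 0.0], [0.35, -0.937, 0.0], [0.0, -0.0, -1.0]]
force: [-0.4, 0.9, 0.7]
width: 0.213
grip_force: 25.0
```

```bash
python3 -m creep '[[0,0,0,0,0,-0.1,1],[0,0,0,0,0,-0.3,1],[0,0,0,0,0,-0.6,1],[0,0,0,0,0,-1,1],[0,0,0,0,0,-1.4,1],[0,0,0,0,0,-1.8,1],[0,0,0,0,0,-2.2,1],[0,0,0,0,0,-2.6,1],[0,0,0,0,0,-3,1],[0,0,0,0,0,-3.4,1],[0,0,0,0,0,-3.8,1],[0,0,0,0,0,-4,1],[0,0,0,0,0,-4,1],[0,0,0,0,0,-4,1]]'
python3 - <<'E'
from h import *
go(.525,.0005,.307,-69.5)
grab('scene','s5');z=load('s5');cv2.imwrite('pics/s5c.png',cv2.resize(z['im'][60:260,80:360,::-1],None,fx=2.5,fy=2.5))
E
```

```text
clock: 15.1
tool_pos: [0.4494, -0.3678, 0.3061]
tool_rot: [[0.937, 0.35, -0.0], [0.35, -0.937, 0.0], [-0.0, -0.001, -1.0]]
force: [0.0, -0.0, -1.6]
width: 0.217
grip_force: 25.0
turn [-0.01  0.    0.  ] shift [ 4.995 -7.963 -0.019] t 15.1
```

View pics/s5c.png

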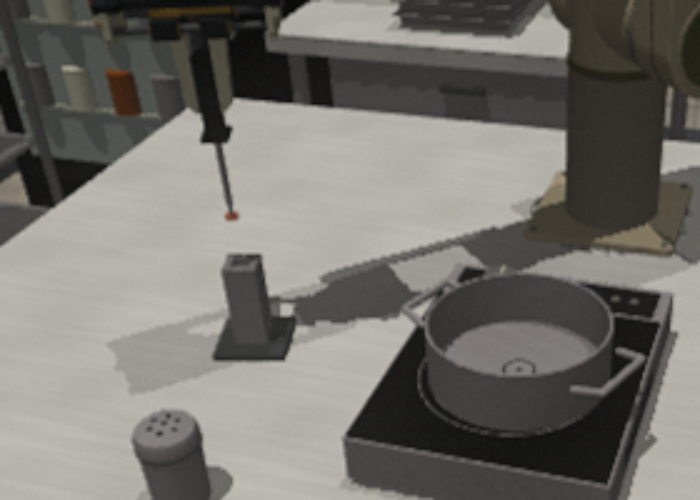

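The thermometer is out of the stand with its copper foot at crop (231,216), and the ring's dot is at (519,369). I'll check the foot against its predicted position while moving over.

```bash
cat >> h.py <<'E'
def pix(z,P):
    q=np.linalg.inv(z['cam_to_world'])@np.r_[P,1];return q[0]/q[2]*z['fx']+z['cx'],q[1]/q[2]*z['fy']+z['cy']
def ray(z,u,v,h):
    C=z['cam_to_world'];d=C[:3,:3]@[(u-z['cx'])/z['fx'],(v-z['cy'])/z['fy'],1];o=C[:3,3];return o+d*(h-o[2])/d[2]
def foot(n,P):
    z=load(n);im=z['im'].astype(int);v,u=np.mgrid[:420,:560];a,b=pix(z,P)
    m=(im[...,0]-im[...,2]>35)&(np.hypot(u-a,v-b)<14)
    print('foot pred',(a,b),'seen',m.sum(),u[m].mean(),v[m].mean(),'pos',np.nanmedian(cloud(z)[m],0),'ray',ray(z,u[m].mean(),v[m].mean(),P[2]))
E
python3 - <<'E'
from h import *
foot('s5',[.4497,-.3673,.176]); z=load('s5'); print(ray(z,80+519/2.5,60+369/2.5,.076))
E
python3 -m creep '[[0,0,0,0.2,-0.3,0,1],[0,0,0,0.6,-0.9,0,1],[0,0,0,1.1,-1.7,0,1],[0,0,0,1.6,-2.5,0,1],[0,0,0,2.1,-3.3,0,1],[0,0,0,2.6,-4.1,0,1],[0,0,0,3.1,-4.9,0,1],[0,0,0,3.6,-5.7,0,1],[0,0,0,4.1,-6.5,0,1],[0,0,0,4.5,-7.2,0,1],[0,0,0,4.8,-7.65,0,1],[0,0,0,4.95,-7.9,0,1],[0,0,0,5,-7.96,0,1],[0,0,0,5,-7.96,0,1],[0,0,0,5,-7.96,0,1],[0,0,0,5,-7.96,0,1]]'
python3 - <<'E'
from h import *
grab('scene','s6');foot('s6',[.525,.0005,.175])
go(.525,.0005,.307,-69.5)
E
```

```text
foot pred (np.float64(172.61598972164592), np.float64(146.24477067879263)) seen 13 171.84615384615384 146.0 pos [ 0.45222722 -0.36779485  0.17749778] ray [ 0.44886523 -0.37023485  0.176     ]
[0.52602578 0.00080659 0.076     ]
clock: 16.75
tool_pos: [0.5252, -0.0006, 0.3066]
tool_rot: [[0.937, 0.349, -0.0], [0.349, -0.937, -0.0], [-0.0, 0.0, -1.0]]
force: [1.0, -0.3, -2.0]
width: 0.216
grip_force: 25.0
foot pred (np.float64(287.35736015213365), np.float64(176.19496510065645)) seen 17 286.1764705882353 175.58823529411765 pos [ 0.52837341 -0.00156447  0.17856281] ray [ 0.52288008 -0.00324482  0.175     ]
turn [ 0.    0.   -0.01] shift [ 0.003 -0.025 -0.009] t 16.8
```

```bash
python3 -m creep '[[0,0,0,0.04,-0.04,0.2,1],[0,0,0,0.04,-0.04,0.6,1],[0,0,0,0.04,-0.04,1,1],[0,0,0,0.04,-0.04,1.4,1],[0,0,0,0.04,-0.04,1.75,1],[0,0,0,0.04,-0.04,2.05,1],[0,0,0,0.04,-0.04,2.25,1],[0,0,0,0.04,-0.04,2.35,1],[0,0,0,0.04,-0.04,2.35,1],[0,0,0,0.04,-0.04,2.35,1],[0,0,0,0.04,-0.04,2.35,1]]'
python3 - <<'E'
from h import *
grab('scene','s7');foot('s7',[.526,.0005,.081])
print(np.mean([(env.observe()['force']) for _ in range(5)],0))
z=load('s7');print(pix(z,[.526,.0008,.076]))
cv2.imwrite('pics/s7c.png',cv2.resize(z['im'][120:240,210:370,::-1],None,fx=5,fy=5,interpolation=cv2.INTER_CUBIC))
E
```

```text
clock: 17.9
tool_pos: [0.5267, 0.0024, 0.2135]
tool_rot: [[0.937, 0.35, 0.001], [0.35, -0.937, -0.0], [0.001, 0.001, -1.0]]
force: [-0.5, 0.7, -1.0]
width: 0.216
grip_force: 25.0
foot pred (np.float64(287.48215902671285), np.float64(206.07978932948205)) seen 18 287.5 205.66666666666666 pos [0.5288801  0.00233463 0.08547255] ray [5.24126970e-01 3.79146469e-05 8.10000000e-02]
[ 0.46043366  0.40630512 -1.53420023]
(np.float64(287.6001626670141), np.float64(207.59428067143912))
```

View pics/s7c.png

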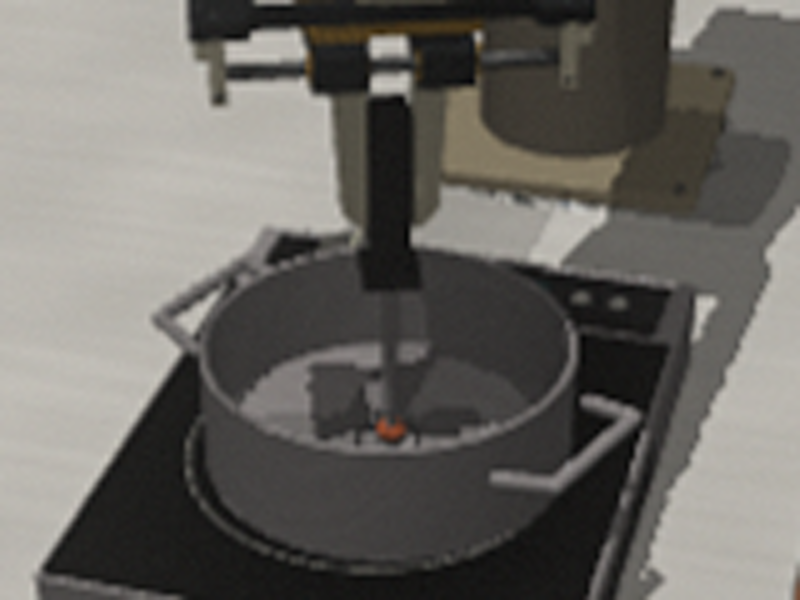

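The foot at crop (390,428) is centred between the ring's sides, at (360,437) and (420,437). I'll press down slowly.

```bash
python3 -m creep '[[0,0,0,0,0,0.06,1],[0,0,0,0,0,0.1,1],[0,0,0,0,0,0.13,1],[0,0,0,0,0,0.16,1],[0,0,0,0,0,0.18,1],[0,0,0,0,0,0.2,1],[0,0,0,0,0,0.2,1],[0,0,0,0,0,0.2,1],[0,0,0,0,0,0.2,1]]'
python3 -m creep '[[0,0,0,0,0,0.01,1],[0,0,0,0,0,0.02,1],[0,0,0,0,0,0.03,1],[0,0,0,0,0,0.04,1],[0,0,0,0,0,0.04,1],[0,0,0,0,0,0.04,1]]'
python3 - <<'E'
from h import *
F=[]
for i in range(6): grab('scene','s8');s=env.observe();F.append(s['force'])
print(np.mean(F,0),np.std(F,0),s['tool_pos'])
E
```

```text
clock: 18.85
tool_pos: [0.5262, 0.0025, 0.2047]
tool_rot: [[0.937, 0.35, -0.0], [0.35, -0.937, 0.0], [-0.0, -0.0, -1.0]]
force: [-0.9, -0.6, 0.6]
width: 0.214
grip_force: 25.0
clock: 19.45
tool_pos: [0.5263, 0.0025, 0.2031]
tool_rot: [[0.937, 0.35, 0.0], [0.35, -0.937, 0.0], [0.0, 0.0, -1.0]]
force: [-0.7, -0.2, 0.8]
width: 0.214
grip_force: 25.0
[-1.40703162  0.04825874  1.76315569] [0.38591083 0.2474385  0.32382305] [0.52620199 0.00248628 0.20302396]
```

```bash
python3 - <<'E'
from h import *
a,b=load('s7'),load('s8')
d=np.abs(a['im'].astype(int)-b['im']).max(-1)>40;v,u=np.where(d);print(d.sum(),(u.min(),u.max(),v.min(),v.max()) if len(u) else '')
foot('s8',[.526,.001,.078]);s=env.observe();print(s['dq'].round(2),s['clock'])
print(env.sign_off())
E
```

```text
1714 (np.int64(247), np.int64(396), np.int64(0), np.int64(221))
foot pred (np.float64(287.66679800252945), np.float64(207.0069217642743)) seen 17 287.52941176470586 206.88235294117646 pos [0.5275786  0.00173359 0.07924554] ray [5.25535338e-01 4.86514287e-04 7.80000000e-02]
[ 0.01  0.03 -0.01 -0.08 -0.01  0.02] 19.75
the job is handed in; nothing more can be done
None
```

The job is handed in at about 20 s: the lid lies handle-up within about 1 mm of the board's centre, and the gripper is still holding the thermometer upright with its foot inside the pan's ring, about 1–2 mm from the dot. The foot is pressed about half-way, estimated at 5 mm from the tool height and a force change of roughly 3 N.

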